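# Check-weigh a tin of screws on the counter balance

## Robot

A 6-joint arm with a two-finger parallel gripper is mounted at the origin on a cart in front of the work surface, level with it; the furniture and walls round the work are solid. World frame = base frame: x ahead of the robot, y to its left, z up, the work surface at z = 0. Lengths are in mm, angles in rad, forces in N, time in s.
With the tool pointing down it reaches from about 300 to 775 mm from the base axis. Payload 14.6 kg.
Tool frame: the origin (TCP) lies at the very end of the fingers, on their centre line; the grasp point (between the pads) lies 19 mm behind it; z points along the fingers, y is the line along which they close (so a half turn about z gives the same grasp; the last joint's range is limited). The gripper opens to 94 mm and grips with 3 to 60 N. Pads are 16 mm wide; open, the fingers measure 119 mm over their backs; the gripper's body (75 mm by 177 mm) begins 78 mm behind the grasp point.
Start: joints at [-1.256, 0.3, 1.521, -0, 1.321, -0.067], TCP at [204.918, -510.39, 205.446] pointing down, gripper open.
Joint ranges: [-3.03, 3.03], [-0.79, 2.21], [0.23, 2.52], [-1.04, 4.18], [0, 3.07], [-2.55, 2.55]. Speed limits (rad/s): [2.22, 2.22, 2.57, 3.14, 3.14, 3.14].

## Interface

Orientations are given as [roll, pitch, yaw] about the fixed x, y, z axes, in that order (R = Rz(yaw) Ry(pitch) Rx(roll)).
In Python, from cell import manip gives the robot as it stands. The module is installed in compiled form; this text tells all that it offers.
- The arm moves only by the shell command python3 -m inch 'ROWS' [FORCE]. ROWS is JSON, a list of rows, each an object of numbers: "gripper": the opening, from 0 (shut) to 1 (fully open); "dx", "dy", "dz": the shift along the world's x, y, z in m; "wx", "wy", "wz": the turn, a rotation vector about the world's x, y, z in degrees. A call has exactly 5 rows; each row is the pose to reach, as a shift and turn from the pose commanded when the call began; what a row does not reach only later rows make up. A row lasts 1/12 s, in which the tool goes at most 41.7 mm and 7.16 degrees, less where a joint would pass 70% of its speed; a pose out of reach is approached as far as the arm can. A call with a gripper value outside its range is refused whole. The fingers move at their own pace and stop on an object; FORCE is the grip in N (left out, the last holds). Time passes only in rows, so rows that repeat a pose let the fingers close, or fill a call up. It gives the time, the measured TCP pose, the force, the opening and the grip force at its end, in the units of the state.
- manip.read_state(): the state, without advancing time (a new reading comes with each control period).
- manip.camera(name): name is "side" or "top" or "wrist"; returns the picture (420x560x3 uint8, blue, green, red); there is no depth.
- manip.camera_info(name): a dict with "camera_matrix" (3x3 intrinsics, pixels), "D" ([k1, k2, p1, p2, k3] as OpenCV has them; the pictures are not rectified), "R" (3x3) and "t" (3): a world point X has camera coordinates R X + t; the wrist camera has in their place "tool_from_camera" (4x4, takes a point from camera to tool coordinates, whose origin is the TCP and whose axes are the flange's). Camera axes: x right, y down, z forward; pixel columns grow to the right and rows downward; lengths in mm; the calibration is good to about 2 mm. A picture is of the moment at which its call begins: read the wrist's pose just before it. camera_info takes no time and is no camera call.
- manip.sign_off(): hands the job in; it is judged then, once.
The state is a dict: "clock": time; "joints": joint angles; "qd": joint speeds; "effort": joint torques, N m; "eef_pos": TCP position; "eef_rot": TCP orientation; "wrist_force": force on the tool from outside, world axes, zero at the start; "moment": the same for the moment, N m; "finger_gap": finger opening in mm; "finger_force": force on a finger pad.
Only numpy, scipy, OpenCV 4.12 (cv2) and the standard library are available. Lean on these libraries where they do the work, as an engineer would, in place of code of your own. Each camera call takes 0.05 s, during which the arm holds its last target. There are 200 camera calls.

## Task

Check-weigh the tin of screws on the left pan of the counter balance against 750 g: free the balance by sliding its transport lock, the black grip on the sloping front, all the way to its right end stop (right as you face the front), and stand the 500 g and the 250 g weights on the empty right pan, so that the beam comes to rest level with the tin still on its pan. Put the weights down gently, without letting them drop. Leave the small weight and the other things on the bench where they are.

Things in the scene. Friction and masses are not known exactly. Their poses are not given: they have to be found in the camera images.
- balance: Counter balance fixed to the bench: grey housing 195 mm wide (its y), 136 mm deep (its x), 80 mm high. Origin: under the pan rods, at bench height, 90 mm behind its front edge; x to its back, y to its left (seen from the front), z up. The front panel faces -x and slopes at 30 degrees, outward direction (-0.5, 0, 0.866) in these axes. A gauge plate 30 mm wide, with its top at 188 mm, stands between the pans.
- transport_lock (a joint): Slide of the transport lock, m: 0 at the left end (beam locked), 0.045 at the right end stop (beam free). The beam comes free only in the last 8 mm. It slides along the balance's -y with about 4 N of friction and stays where it is left.
- lock_grip (a point): Centre of the black bar grip of the transport lock, on the sloping front; the right pan hangs over it, so lean the tool back 25 to 40 degrees from vertical. Bar: 44 mm long up the slope, 16 mm wide along the slide, standing 36 mm out of the slope on a 5 mm foot; this point is 26 mm out. Axes as the balance's; at slide 0 it is at (-66, -25, 81) mm in its frame.
- beam (a joint): Tilt of the beam, rad: 0 level, negative when the left pan is down, stops at -0.12 and +0.12 (a pan 9 mm lower or higher). Near the level it settles about 0.001 rad off for each gram of difference between the pans, within 2 s.
- pan_right_top (a point): Centre of the right pan's floor (upper face), 75 mm right of the balance's origin, 165 mm above the bench when level. Flat round aluminium dish 120 mm across, flat floor 110 mm, rim 5 mm above it, on a rod. The pans stay level as the beam tilts. With the lock off, this pan rises 9 mm to its stop and yields downward when pushed or loaded.
- pan_left_top (a point): Centre of the left pan's floor (upper face), 75 mm left of the balance's origin, 165 mm above the bench when level; shaped like the right pan, it carries the tin.
- tin_center (a point): Closed steel tin of screws, 70 mm in diameter, 72 mm high, 750 g (within 2 per cent), on the left pan; this point is at its centre, half-way up. It is not to be handled.
- center_500 (a point): 500 g brass weight standing upright, the largest: 68 mm high, body 46 mm in diameter and 34 mm high, neck, and on top a round knob 31 mm in diameter from 51 to 68 mm above its foot. This point is at its centre, 34 mm above the foot.
- center_250 (a point): 250 g brass weight standing upright, the middle one: 60 mm high, body 36 mm in diameter and 28 mm high, knob 26 mm in diameter from 43 to 60 mm above its foot. This point is at its centre, 30 mm above the foot.
- center_100 (a point): 100 g brass weight standing upright, the smallest: 46 mm high, body 27 mm in diameter, knob 20 mm in diameter. Not needed. This point is at its centre, 23 mm above the foot.
- the_tape: Roll of masking tape lying flat, 101 mm across, 24 mm high; bystander. Origin: centre of the underside.
- the_glue: Glue bottle with a red nozzle, 38 mm in diameter, 98 mm high; bystander. Origin: centre of the underside.
- the_spool: Reel of solder, 78 x 55 x 34 mm; bystander. Origin: centre of the underside.
- the_screwdriver: Screwdriver with an orange handle, 160 mm long, 23 mm thick; bystander. Origin: centre of the underside.
Things that resemble listed ones, but are neither listed nor needed, are in the scene too. What is shaped like the part that bears center_250 but blue or pink is not meant.

How it is judged (in metres and radians):
At the end, for the whole second after the job is handed in: Transport lock within 4 mm of its right end stop; the 500 g and 250 g weights stand upright on the right pan and the tin on the left pan (on the pan floor within 6 mm); the beam rests within 0.035 rad of level (value of joint transport_lock above 0.041 m and value of joint beam between -0.035 and 0.035 rad and velocity of joint beam between -0.05 and 0.05 rad/s and horizontal distance between each of center_500, center_250 and pan_right_top below 0.05 m and z of center_500 in the frame of pan_right_top between 0.028 and 0.04 m and z of center_250 in the frame of pan_right_top between 0.024 and 0.036 m and horizontal distance between tin_center and pan_left_top below 0.04 m and z of tin_center in the frame of pan_left_top between 0.03 and 0.042 m); the robot touches nothing.
It fails at once if a weight is dropped onto the pan (it is still faster than 0.4 m/s with its foot within 10 mm of the pan, as after a fall of 15 mm or more) ((horizontal distance between center_500 and pan_right_top below 0.06 m and z of center_500 in the frame of pan_right_top below 0.044 m and linear speed of weight_500 above 0.4 m/s) or (horizontal distance between center_250 and pan_right_top below 0.06 m and z of center_250 in the frame of pan_right_top below 0.04 m and linear speed of weight_250 above 0.4 m/s)).
It fails at once if the small weight is moved by more than 30 mm (distance of center_100 from where it was at the start of the episode above 0.03 m).
It fails at once if a bystander is moved by more than 30 mm (distance of any of the_tape, the_glue, the_spool, the_screwdriver from where it was at the start of the episode above 0.03 m).
It also fails if it takes over 72 s, if anything falls off the work surface, if the arm or the gripper's body presses on something with over 40 N, if the wrist force passes 120 N, or if a joint passes its speed limit or range.

## Working session

There is one attempt and no reset: what is moved stays moved. The work goes in short steps, Python scripts to look and compute and a shell command to move; the robot and the scene stay as the last step left them, time stands still between calls to the robot, and variables do not carry over. Pictures are saved under pics/ and viewed, at most 10 in all, crops included, and the job is handed in when it is done.

```bash
mkdir -p pics; cat > h.py <<'E'
import numpy as np,cv2
from cell import manip
def ray(cam,u,v,info=None):
    i=info or manip.camera_info(cam)
    K=np.array(i["camera_matrix"],float);D=np.array(i["D"],float)
    p=cv2.undistortPoints(np.array([[[u,v]]],float),K,D)[0,0]
    R=np.array(i["R"]);t=np.array(i["t"]).ravel()
    d=R.T@np.array([p[0],p[1],1]);o=-R.T@t
    return o,d/np.linalg.norm(d)
def plane(cam,u,v,z):
    o,d=ray(cam,u,v);return o+d*(z-o[2])/d[2]
def proj(cam,X):
    i=manip.camera_info(cam)
    R=np.array(i["R"],float);t=np.array(i["t"],float).ravel()
    return cv2.projectPoints(np.array(X,float).reshape(-1,1,3),cv2.Rodrigues(R)[0],t,np.array(i["camera_matrix"],float),np.array(i["D"],float))[0].reshape(-1,2)
def tri(u1,u2,c1="top",c2="side"):
    o,d=ray(c1,*u1);p,e=ray(c2,*u2)
    s=np.linalg.lstsq(np.c_[d,-e],p-o,rcond=None)[0]
    a=o+s[0]*d;b=p+s[1]*e;return (a+b)/2,np.linalg.norm(a-b)
E
python3 - <<'E'
from h import *
for c in("top","side"):
    im=manip.camera(c);cv2.imwrite(f"pics/{c}0.png",im)
    i=manip.camera_info(c);R=np.array(i["R"]);print(c,-R.T@np.array(i["t"]).ravel(),R[2])
print(manip.read_state())
E
```

```text
top [ 221.59290627 -168.97672952 1541.26450552] [ 0.22133745 -0.01391895 -0.97509794]
side [  539.84119875 -1055.55753291   763.81595176] [-0.02182633  0.8234835  -0.56692022]
{'clock': 0.1, 'joints': array([-1.25560399e+00,  3.00404091e-01,  1.52150498e+00,  2.67234036e-05,
        1.32068707e+00, -6.65711539e-02]), 'qd': array([-0.00077393, -0.00134358, -0.00275075, -0.00061588,  0.00228475,
       -0.00047916]), 'effort': array([ 2.64451621e-03, -5.32639396e+01, -3.53283012e+01,  7.09821051e-02,
        2.35096214e-02, -3.46188222e-05]), 'eef_pos': array([ 204.85493592, -510.18209689,  204.95527584]), 'eef_rot': array([-3.14059311e+00, -9.25819777e-05,  3.81756818e-01]), 'wrist_force': array([-0.83789326, -0.64761823,  0.54826128]), 'moment': array([-0.0423185 , -0.00220009,  0.02491631]), 'finger_force': 0.0, 'finger_gap': 94.03465449828482}
```

View pics/top0.png

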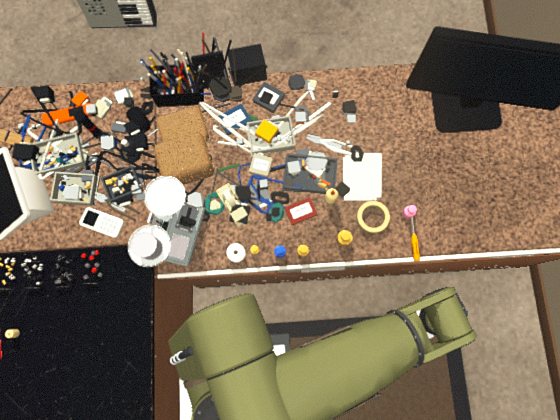

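View pics/side0.png

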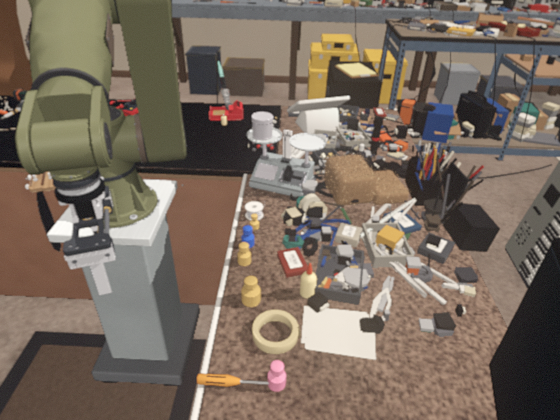

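The top view shows the balance at about (175,230), with the tin on the near pan (148,243) and the empty right pan at (165,196), so its front faces -y. The brass weights are at (345,237), (303,250) and (254,249). The blue (280,251) and pink (410,211) weights are decoys.

```bash
python3 - <<'E'
from h import *
a=cv2.imread("pics/top0.png")[160:280,120:280];b=cv2.imread("pics/side0.png")[100:220,230:350]
cv2.imwrite("pics/c1.png",np.hstack([cv2.resize(a,None,fx=2.8,fy=2.8*1,interpolation=3),cv2.resize(b,(336,336),interpolation=3)]))
for n,H in(("top",0),("side",0)):
    im=cv2.imread(f"pics/{n}0.png");h=cv2.cvtColor(im,cv2.COLOR_BGR2HSV)
    m=cv2.inRange(h,(15,110,90),(32,255,255))
    k,l,s,c=cv2.connectedComponentsWithStats(m)
    for j in range(1,k):
        if s[j,4]>25:
            p=plane(n,*c[j],35) 
            if abs(p[0])<900 and p[0]>250 and abs(p[1])<600: print(n,s[j],c[j].round(1),p.round(0))
E
```

```text
top [ 153  106   61   79 3398] [183.2 145.1] [798. 126.  35.]
top [255 119  23  24 340] [265.9 130.8] [ 830. -146.   35.]
top [105 177  13   8  68] [110.5 180.4] [693. 359.  35.]
top [ 85 183   6   6  27] [ 87.6 185.9] [680. 431.  35.]
top [318 183  11   8  45] [322.9 185.6] [ 631. -317.   35.]
top [324 189  15  16  98] [331.  197.6] [ 590. -340.   35.]
top [361 205  25  23  78] [373.  214.6] [ 526. -467.   35.]
top [357 219  33  15  60] [373.  227.7] [ 485. -463.   35.]
top [336 229  17  18 226] [344.1 237.8] [ 459. -369.   35.]
top [411 233   9  29 159] [415.1 247.5] [ 414. -586.   35.]
top [250 244  10  11  82] [254.4 249.4] [441. -87.  35.]
top [297 244  13  14 136] [302.7 250.3] [ 428. -237.   35.]
side [250 215   9  15  80] [254.4 222.2] [ 449. -107.   35.]
side [376 225  28  25 401] [388.9 236.2] [ 830. -144.   35.]
side [237 243  14  23 248] [243.6 254.6] [ 433. -248.   35.]
side [241 276  20  31 482] [250.5 291.8] [ 464. -377.   35.]
```

View pics/c1.png

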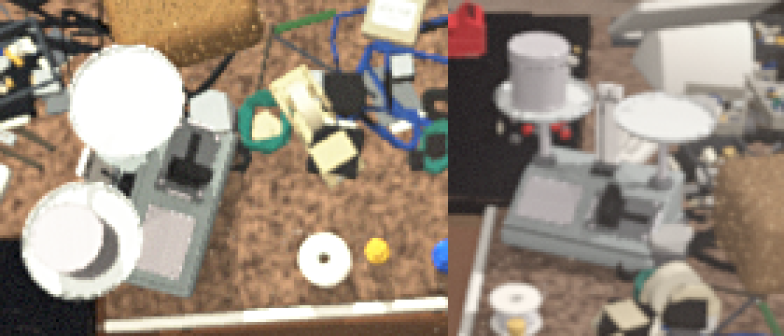

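The crop shows the black grip just right of the lighter panel: about (188,219) in the top picture and (287,173) in the side one. It also shows the right pan's disc, and there is a paper spool near (236,253).

```bash
python3 - <<'E'
from h import *
for n,box in(("top",(120,170,215,275)),("side",(240,100,350,200))):
    im=cv2.imread(f"pics/{n}0.png");x0,y0,x1,y1=box
    g=cv2.cvtColor(im,cv2.COLOR_BGR2GRAY)[y0:y1,x0:x1]
    h=cv2.cvtColor(im,cv2.COLOR_BGR2HSV)[y0:y1,x0:x1]
    m=((h[...,2]>(215 if n=="top" else 190))&(h[...,1]<40)).astype(np.uint8)
    for nm,mm in(("white",cv2.morphologyEx(m,cv2.MORPH_OPEN,np.ones((3,3)))),("dark",(g<60).astype(np.uint8))):
        k,l,s,c=cv2.connectedComponentsWithStats(mm)
        for j in range(1,k):
            if s[j,4]>40:
                ct=max(cv2.findContours((l==j).astype(np.uint8),0,1)[0],key=len)
                e=cv2.fitEllipse(cv2.convexHull(ct)) if len(cv2.convexHull(ct))>5 else 0
                print(n,nm,s[j]+[x0,y0,0,0,0],(c[j]+[x0,y0]).round(1),e and ((np.array(e[0])+[x0,y0]).round(1),np.round(e[1],1)), plane(n,*(np.array(e[0])+[x0,y0]),168).round(0) if e else'')
E
```

```text
top white [ 145  176   41   45 1344] [164.8 196.5] (array([164.7, 196.6]), array([40.1, 44.2])) [593. 157. 168.]
top white [188 192  14  15 162] [194.7 199.2] (array([194.8, 199.3]), array([14.3, 15.1])) [579.  70. 168.]
top white [ 128  225   43   41 1189] [148.3 244.4] (array([149. , 245.1]), array([40.3, 43.7])) [454. 202. 168.]
top white [186 270  29   5  85] [202.7 272.9] 0 
top dark [136 173  20   7  62] [144.3 176.2] (array([143.9, 176.5]), array([ 4.9, 22.1])) [658. 216. 168.]
top dark [120 179  15  15  78] [127.4 185.7] (array([127.6, 186. ]), array([ 9.1, 21.1])) [632. 263. 168.]
top dark [120 193  13  10  76] [126.3 198. ] (array([126.4, 198.7]), array([11.4, 13.7])) [594. 266. 168.]
top dark [180 208  15  19 138] [186.9 219.9] (array([188.4, 217.4]), array([15.3, 20. ])) [527.  90. 168.]
top dark [120 245  35  30 509] [131.7 264.7] 0 
side white [299 100  28   4  79] [310.6 101.1] (array([311.8, 100.9]), array([ 4.5, 29.6])) [622. 524. 168.]
side white [ 286  108   54   51 1432] [312.5 131.7] (array([311. , 131.7]), array([38.2, 67.8])) [612. 236. 168.]
side white [253 112  20   9 148] [262.6 116.1] (array([262.6, 116.2]), array([ 8.9, 20.4])) [439. 353. 168.]
side white [261 129  20  14 151] [272.4 136.5] (array([269.4, 135.7]), array([13.3, 23.4])) [473. 193. 168.]
side white [303 180  14   7  87] [309.1 183. ] (array([308.9, 183. ]), array([ 7.3, 15. ])) [598. -94. 168.]
side white [304 194  15   6  70] [311. 197.] (array([311. , 198.3]), array([ 9.2, 14.1])) [ 602. -168.  168.]
side dark [ 240  105   40   72 1031] [251.4 136.8] (array([253.2, 136.9]), array([45.5, 81.9])) [421. 179. 168.]
side dark [317 183  15  14  45] [322.4 190.4] (array([325.6, 189.5]), array([10.9, 19.4])) [ 642. -123.  168.]
```

```bash
python3 - <<'E'
from h import *
np.set_printoptions(precision=1,suppress=True)
print("500",tri((344.1,237.8),(250.5,291.8)));print("250",tri((302.7,250.3),(243.6,254.6)))
print("panR",tri((164.7,196.6),(312.5-4.5,139)) ,"gripTri",tri((188.4,217.4),(287,173)))
for z in(20,40,60):
    a=plane("top",205.7,206.4,z);b=plane("top",187.9,265.4,z);print(z,a,b,np.degrees(np.arctan2(*(b-a)[[1,0]]))-90)
yw=np.radians(72);x=np.array([np.cos(yw),np.sin(yw),0]);y=np.array([-x[1],x[0],0]);Z=np.array([0,0,1.])
O=np.array([593,157,0])+75*y;O[2]=0
B=lambda p:O+p[0]*x+p[1]*y+p[2]*Z
for nm,p in dict(grip=(-66,-25,81),panR=(0,-75,165),panL=(0,75,165),fr=(-90,-97,0),fl=(-90,97,0),br=(46,-97,80),gr=(-20,0,188)).items():print(nm,B(p),proj("top",B(p)),proj("side",B(p)))
im=cv2.imread("pics/side0.png");t=cv2.imread("pics/top0.png")
for nm,p in dict(grip=(-66,-25,81),panR=(0,-75,165),panL=(0,75,165),fr=(-90,-97,0),fl=(-90,97,0),frt=(-90,-97,35),flt=(-90,97,35),br=(46,-97,80)).items():
    for I,c in((t,"top"),(im,"side")):
        u=proj(c,B(p))[0];cv2.circle(I,tuple(u.round().astype(int)),1,(0,0,255),-1)
cv2.imwrite("pics/c2.png",np.hstack([cv2.resize(t[170:270,120:220],(390,390),interpolation=3),cv2.resize(im[105:205,240:340],(390,390),interpolation=3)]))
E
```

```text
500 (array([ 461.3, -370. ,   27.2]), np.float64(3.1819016279319494))
250 (array([ 430.4, -237.4,   25. ]), np.float64(2.5116599319759834))
panR (array([595. , 155. , 178.1]), np.float64(9.686479837025741)) gripTri (array([541.2, 105.3,  80.8]), np.float64(9.166118099656304))
20 [591.7  61.6  20. ] [406.7 122.4  20. ] 71.82907644958647
40 [586.8  58.6  40. ] [404.2 118.5  40. ] 71.82907644958644
60 [581.9  55.6  60. ] [401.8 114.7  60. ] 71.82907644958647
grip [525.1 109.7  81. ] [[187.4 224.1]] [[283.5 171.7]]
panR [593. 157. 165.] [[164.8 196.8]] [[305.7 142.8]]
panL [450.3 203.4 165. ] [[148.9 246.4]] [[262.7 134.8]]
fr [586.1  64.6   0. ] [[205.8 209.5]] [[300.9 200.8]]
fl [401.6 124.6   0. ] [[188.5 267.7]] [[246.7 188.5]]
br [628.1 194.   80. ] [[159.3 193.3]] [[314.2 160.8]]
gr [515.5 161.2 188. ] [[161.7 221.4]] [[282.  134.8]]
```

View pics/c2.png

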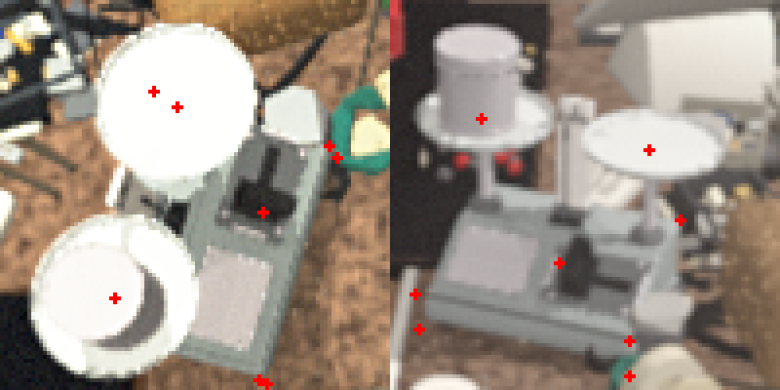

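The predicted points lie on the pans in both views. On the housing and the lock grip the model is off by about 3 px (roughly 8 mm), so I'll refine that with the wrist camera later. First I move over the 500 g weight.

```bash
python3 -m inch '[{"gripper":0.5,"dx":0.035,"dy":0.02,"dz":0},{"gripper":0.5,"dx":0.07,"dy":0.04,"dz":0},{"gripper":0.5,"dx":0.105,"dy":0.06,"dz":0},{"gripper":0.5,"dx":0.14,"dy":0.08,"dz":0},{"gripper":0.5,"dx":0.17,"dy":0.095,"dz":0}]' 20
python3 -m inch '[{"gripper":0.5,"dx":0.035,"dy":0.02,"dz":0},{"gripper":0.5,"dx":0.065,"dy":0.04,"dz":0},{"gripper":0.5,"dx":0.085,"dy":0.045,"dz":0},{"gripper":0.5,"dx":0.085,"dy":0.045,"dz":0},{"gripper":0.5,"dx":0.085,"dy":0.045,"dz":0}]'
cat >> h.py <<'E'
def wcam():
    s=manip.read_state();im=manip.camera("wrist");i=manip.camera_info("wrist")
    from scipy.spatial.transform import Rotation as Ro
    T=np.eye(4);T[:3,:3]=Ro.from_euler("xyz",s["eef_rot"]).as_matrix();T[:3,3]=s["eef_pos"]
    W=T@np.array(i["tool_from_camera"]);C=np.linalg.inv(W)
    i=dict(i);i["R"]=C[:3,:3];i["t"]=C[:3,3];return im,i,s
E
python3 - <<'E'
from h import *
im,i,s=wcam();cv2.imwrite("pics/w1.png",im)
print(s["eef_pos"],s["eef_rot"])
h=cv2.cvtColor(im,cv2.COLOR_BGR2HSV);m=cv2.inRange(h,(15,110,70),(32,255,255))
k,l,st,c=cv2.connectedComponentsWithStats(m)
for j in range(1,k):
    if st[j,4]>300:
        o,d=ray(0,*c[j],info=i);print(st[j],c[j].round(1),[(o+d*(z-o[2])/d[2]).round(1) for z in(30,60)])
E
```

```text
[ 204.85493592 -510.18209689  204.95527584] [-3.14059311e+00 -9.25819777e-05  3.81756818e-01]
[ 419    0   46   56 1348] [439.   26.2] [array([ 396.4, -586. ,   30. ]), array([ 386.2, -577.2,   60. ])]
[  26  327   48   77 1691] [ 44.6 365.6] [array([ -75.2, -341.6,   30. ]), array([ -45.5, -353.5,   60. ])]
[ 483  327   46   77 1646] [510.4 365.8] [array([ 119.2, -826.8,   30. ]), array([ 132.4, -797.6,   60. ])]validation failed for argument at $[0]...
validation failed for argument at $[0]...
```

View pics/w1.png

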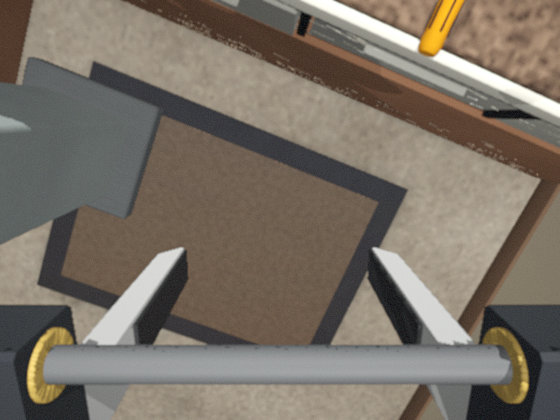

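The move was refused, so this picture only shows the start pose: the fingers, with the cart below. I'll retry with every key given.

```bash
python3 -m inch '[{"gripper":0.5,"dx":0.035,"dy":0.02,"dz":0.0,"wx":0.0,"wy":0.0,"wz":0.0},{"gripper":0.5,"dx":0.07,"dy":0.04,"dz":0.0,"wx":0.0,"wy":0.0,"wz":0.0},{"gripper":0.5,"dx":0.105,"dy":0.06,"dz":0.0,"wx":0.0,"wy":0.0,"wz":0.0},{"gripper":0.5,"dx":0.14,"dy":0.08,"dz":0.0,"wx":0.0,"wy":0.0,"wz":0.0},{"gripper":0.5,"dx":0.17,"dy":0.095,"dz":0.0,"wx":0.0,"wy":0.0,"wz":0.0}]' 20
```

```text
clock: 0.57
eef_pos: [376.8, -413.6, 205.4]
eef_rot: [-3.141, -0.0, 0.382]
wrist_force: [0.5, -1.3, 0.6]
finger_gap: 64.0
finger_force: 0.0
```

```bash
cat > wy.py <<'E'
from h import *
im,i,s=wcam();print(s["eef_pos"],s["eef_rot"])
h=cv2.cvtColor(im,cv2.COLOR_BGR2HSV);m=cv2.inRange(h,(15,110,70),(32,255,255))
k,l,st,c=cv2.connectedComponentsWithStats(m)
for j in range(1,k):
    if st[j,4]>300:
        o,d=ray(0,*c[j],info=i);print(st[j],c[j].round(1),[(o+d*(z-o[2])/d[2]).round(1) for z in(30,60)])
E
python3 wy.py
```

```text
[ 376.75107889 -413.62446326  205.40204804] [-3.14130412e+00 -1.21367415e-04  3.82362956e-01]
[  87   41   61   49 2230] [117.2  64. ] [array([ 433.2, -236.6,   30. ]), array([ 434.4, -249.2,   60. ])]
[ 242   59   52   59 2357] [267.5  88.1] [array([ 464.3, -369.3,   30. ]), array([ 462.9, -370.6,   60. ])]
[ 424  173   52   80 1711] [449.8 213.1] [array([ 422.3, -580.6,   30. ]), array([ 424.4, -564.1,   60. ])]
[ 101  327   35   77 1330] [115.  365.9] [array([ 125.9, -319. ,   30. ]), array([ 153.1, -324.6,   60. ])]
[ 420  328   34   76 1242] [440.  365.9] [array([ 261.6, -657.1,   30. ]), array([ 277.3, -634.2,   60. ])]
```

```bash
python3 -m inch '[{"gripper":0.55,"dx":0.035,"dy":0.018,"dz":0.0,"wx":0.0,"wy":0.0,"wz":0.0},{"gripper":0.55,"dx":0.07,"dy":0.036,"dz":0.0,"wx":0.0,"wy":0.0,"wz":0.0},{"gripper":0.55,"dx":0.087,"dy":0.044,"dz":-0.02,"wx":0.0,"wy":0.0,"wz":0.0},{"gripper":0.55,"dx":0.087,"dy":0.044,"dz":-0.05,"wx":0.0,"wy":0.0,"wz":0.0},{"gripper":0.55,"dx":0.087,"dy":0.044,"dz":-0.08,"wx":0.0,"wy":0.0,"wz":0.0}]' 20
python3 -m inch '[{"gripper":0.55,"dx":0.0,"dy":0.0,"dz":-0.03,"wx":0.0,"wy":0.0,"wz":0.0},{"gripper":0.55,"dx":0.0,"dy":0.0,"dz":-0.06,"wx":0.0,"wy":0.0,"wz":0.0},{"gripper":0.55,"dx":0.0,"dy":0.0,"dz":-0.075,"wx":0.0,"wy":0.0,"wz":0.0},{"gripper":0.55,"dx":0.0,"dy":0.0,"dz":-0.084,"wx":0.0,"wy":0.0,"wz":0.0},{"gripper":0.55,"dx":0.0,"dy":0.0,"dz":-0.084,"wx":0.0,"wy":0.0,"wz":0.0}]'
python3 -m inch '[{"gripper":0.2,"dx":0.0,"dy":0.0,"dz":0.0,"wx":0.0,"wy":0.0,"wz":0.0},{"gripper":0.2,"dx":0.0,"dy":0.0,"dz":0.0,"wx":0.0,"wy":0.0,"wz":0.0},{"gripper":0.2,"dx":0.0,"dy":0.0,"dz":0.0,"wx":0.0,"wy":0.0,"wz":0.0},{"gripper":0.2,"dx":0.0,"dy":0.0,"dz":0.0,"wx":0.0,"wy":0.0,"wz":0.0},{"gripper":0.2,"dx":0.0,"dy":0.0,"dz":0.0,"wx":0.0,"wy":0.0,"wz":0.0}]' 20
```

```text
clock: 1.03
eef_pos: [463.0, -370.6, 124.5]
eef_rot: [3.141, -0.0, 0.384]
wrist_force: [0.1, -1.9, -0.8]
finger_gap: 51.8
finger_force: 0.0
clock: 1.45
eef_pos: [461.2, -370.8, 39.6]
eef_rot: [-3.139, 0.001, 0.382]
wrist_force: [-0.5, -0.2, -0.1]
finger_gap: 51.9
finger_force: 0.0
clock: 1.87
eef_pos: [462.3, -371.5, 42.5]
eef_rot: [3.141, -0.001, 0.382]
wrist_force: [-1.1, 3.9, 6.2]
finger_gap: 30.0
finger_force: 20.0
```

```bash
python3 -m inch '[{"gripper":0.2,"dx":0.0,"dy":0.0,"dz":0.02,"wx":0.0,"wy":0.0,"wz":0.0},{"gripper":0.2,"dx":0.0,"dy":0.0,"dz":0.06,"wx":0.0,"wy":0.0,"wz":0.0},{"gripper":0.2,"dx":0.0,"dy":0.0,"dz":0.1,"wx":0.0,"wy":0.0,"wz":0.0},{"gripper":0.2,"dx":0.0,"dy":0.0,"dz":0.14,"wx":0.0,"wy":0.0,"wz":0.0},{"gripper":0.2,"dx":0.0,"dy":0.0,"dz":0.18,"wx":0.0,"wy":0.0,"wz":0.0}]' 40
python3 -m inch '[{"gripper":0.2,"dx":0.0,"dy":0.015,"dz":0.03,"wx":0.0,"wy":0.0,"wz":0.0},{"gripper":0.2,"dx":0.005,"dy":0.04,"dz":0.05,"wx":0.0,"wy":0.0,"wz":0.0},{"gripper":0.2,"dx":0.01,"dy":0.07,"dz":0.06,"wx":0.0,"wy":0.0,"wz":0.0},{"gripper":0.2,"dx":0.02,"dy":0.1,"dz":0.06,"wx":0.0,"wy":0.0,"wz":0.0},{"gripper":0.2,"dx":0.028,"dy":0.13,"dz":0.06,"wx":0.0,"wy":0.0,"wz":0.0}]'
python3 -m inch '[{"gripper":0.2,"dx":0.006,"dy":0.03,"dz":0.0,"wx":0.0,"wy":0.0,"wz":0.0},{"gripper":0.2,"dx":0.012,"dy":0.06,"dz":0.0,"wx":0.0,"wy":0.0,"wz":0.0},{"gripper":0.2,"dx":0.018,"dy":0.09,"dz":0.0,"wx":0.0,"wy":0.0,"wz":0.0},{"gripper":0.2,"dx":0.026,"dy":0.12,"dz":0.0,"wx":0.0,"wy":0.0,"wz":0.0},{"gripper":0.2,"dx":0.032,"dy":0.15,"dz":0.0,"wx":0.0,"wy":0.0,"wz":0.0}]'
python3 -m inch '[{"gripper":0.2,"dx":0.006,"dy":0.03,"dz":0.0,"wx":0.0,"wy":0.0,"wz":0.0},{"gripper":0.2,"dx":0.012,"dy":0.06,"dz":0.0,"wx":0.0,"wy":0.0,"wz":0.0},{"gripper":0.2,"dx":0.018,"dy":0.09,"dz":0.0,"wx":0.0,"wy":0.0,"wz":0.0},{"gripper":0.2,"dx":0.026,"dy":0.11,"dz":0.0,"wx":0.0,"wy":0.0,"wz":0.0},{"gripper":0.2,"dx":0.026,"dy":0.11,"dz":0.0,"wx":0.0,"wy":0.0,"wz":0.0}]'
python3 - <<'E'
from h import *
im,i,s=wcam();cv2.imwrite("pics/w2.png",im);print(s["eef_pos"],s["joints"])
I={k:i[k] for k in i}
from h import cv2
np.save("w2.npy",{k:np.array(v) for k,v in I.items()},allow_pickle=True)
E
```

```text
clock: 2.28
eef_pos: [461.5, -371.0, 223.2]
eef_rot: [-3.141, 0.0, 0.382]
wrist_force: [0.5, -0.5, -5.4]
finger_gap: 29.7
finger_force: 40.0
clock: 2.7
eef_pos: [490.0, -240.1, 282.1]
eef_rot: [3.141, -0.001, 0.381]
wrist_force: [1.4, -0.2, -5.0]
finger_gap: 29.5
finger_force: 40.0
clock: 3.12
eef_pos: [521.9, -89.9, 281.3]
eef_rot: [-3.141, 0.0, 0.382]
wrist_force: [0.1, 0.5, -4.3]
finger_gap: 29.6
finger_force: 40.0
clock: 3.53
eef_pos: [548.3, 22.0, 281.0]
eef_rot: [-3.141, 0.0, 0.385]
wrist_force: [-1.3, 0.4, -4.8]
finger_gap: 29.4
finger_force: 40.0
[548.29183754  22.0121519  280.99719231] [-2.70294517e-02  2.51479323e-01  1.40811758e+00  8.24733717e-04
  1.48262247e+00  1.15860079e+00]
```

View pics/w2.png

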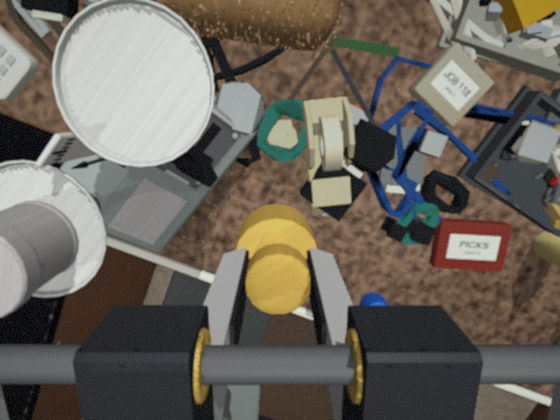

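The wrist view shows the right pan's rim as an ellipse centred at about (135,82), with the tin's pan at (40,230). The grip is partly under the pan at (200,165), and the 500 g weight hangs straight in the fingers.

```bash
python3 - <<'E'
from h import *
i=np.load("w2.npy",allow_pickle=True).item();i={k:v for k,v in i.items()}
im=cv2.imread("pics/w2.png")
def P(u,v,z):
    o,d=ray(0,u,v,info=i);return (o+d*(z-o[2])/d[2]).round(1)
h=cv2.cvtColor(im,cv2.COLOR_BGR2HSV)
m=((h[...,2]>165)&(h[...,1]<35)).astype(np.uint8);m[190:]=0;m[:,:45]=0;m[:,225:]=0
m=cv2.morphologyEx(m,cv2.MORPH_OPEN,np.ones((7,7)))
c=max(cv2.findContours(m,0,1)[0],key=cv2.contourArea);e=cv2.fitEllipse(cv2.convexHull(c));print(e)
hull=cv2.convexHull(c).reshape(-1,2)
for z in(170,179):
    q=np.array([P(u,v,z)[:2] for u,v in hull if v>2]);A=np.c_[2*q,np.ones(len(q))];s=np.linalg.lstsq(A,(q**2).sum(1),rcond=None)[0];print(z,s[:2],np.sqrt(s[2]+s[:2]@s[:2]))
print(P(150,250,0),P(150,250,30),P(200,165,81),P(262,108,40))
E
```

```text
((134.8245849609375, 86.8465805053711), (152.88441467285156, 162.83578491210938), 141.1931915283203)
170 [593.6973842  154.93912833] 57.43853805456661
179 [594.48265098 151.69079429] 55.655172535345564
[393.  140.7  -0. ] [407.7 134.8  30. ] [541.2 104.3  81. ] [617.3  67.7  40. ]
```

```bash
python3 -m inch '[{"gripper":0.2,"dx":0.006,"dy":0.03,"dz":0.0,"wx":0.0,"wy":0.0,"wz":0.0},{"gripper":0.2,"dx":0.012,"dy":0.065,"dz":0.0,"wx":0.0,"wy":0.0,"wz":0.0},{"gripper":0.2,"dx":0.018,"dy":0.1,"dz":0.0,"wx":0.0,"wy":0.0,"wz":0.0},{"gripper":0.2,"dx":0.023,"dy":0.124,"dz":-0.01,"wx":0.0,"wy":0.0,"wz":0.0},{"gripper":0.2,"dx":0.023,"dy":0.124,"dz":-0.03,"wx":0.0,"wy":0.0,"wz":0.0}]'
python3 -m inch '[{"gripper":0.2,"dx":0.0,"dy":0.0,"dz":-0.01,"wx":0.0,"wy":0.0,"wz":0.0},{"gripper":0.2,"dx":0.0,"dy":0.0,"dz":-0.018,"wx":0.0,"wy":0.0,"wz":0.0},{"gripper":0.2,"dx":0.0,"dy":0.0,"dz":-0.024,"wx":0.0,"wy":0.0,"wz":0.0},{"gripper":0.2,"dx":0.0,"dy":0.0,"dz":-0.028,"wx":0.0,"wy":0.0,"wz":0.0},{"gripper":0.2,"dx":0.0,"dy":0.0,"dz":-0.031,"wx":0.0,"wy":0.0,"wz":0.0}]'
```

```text
clock: 4.0
eef_pos: [571.7, 145.9, 252.7]
eef_rot: [-3.142, -0.004, 0.385]
wrist_force: [0.4, 0.7, -6.2]
finger_gap: 29.4
finger_force: 40.0
clock: 4.42
eef_pos: [571.1, 141.8, 220.6]
eef_rot: [3.141, -0.0, 0.381]
wrist_force: [-0.1, -0.5, -4.9]
finger_gap: 29.6
finger_force: 40.0
```

```bash
python3 -m inch '[{"gripper":0.2,"dx":0.0,"dy":0.0,"dz":-0.001,"wx":0.0,"wy":0.0,"wz":0.0},{"gripper":0.2,"dx":0.0,"dy":0.0,"dz":-0.002,"wx":0.0,"wy":0.0,"wz":0.0},{"gripper":0.2,"dx":0.0,"dy":0.0,"dz":-0.003,"wx":0.0,"wy":0.0,"wz":0.0},{"gripper":0.2,"dx":0.0,"dy":0.0,"dz":-0.003,"wx":0.0,"wy":0.0,"wz":0.0},{"gripper":0.2,"dx":0.0,"dy":0.0,"dz":-0.003,"wx":0.0,"wy":0.0,"wz":0.0}]'
```

```text
clock: 4.83
eef_pos: [571.0, 142.6, 217.7]
eef_rot: [3.141, -0.0, 0.382]
wrist_force: [0.5, -0.4, -5.3]
finger_gap: 29.9
finger_force: 40.0
```

```bash
python3 -m inch '[{"gripper":0.2,"dx":0.0,"dy":0.002,"dz":-0.002,"wx":0.0,"wy":0.0,"wz":0.0},{"gripper":0.2,"dx":0.0,"dy":0.003,"dz":-0.004,"wx":0.0,"wy":0.0,"wz":0.0},{"gripper":0.2,"dx":0.0,"dy":0.003,"dz":-0.005,"wx":0.0,"wy":0.0,"wz":0.0},{"gripper":0.2,"dx":0.0,"dy":0.003,"dz":-0.005,"wx":0.0,"wy":0.0,"wz":0.0},{"gripper":0.2,"dx":0.0,"dy":0.003,"dz":-0.005,"wx":0.0,"wy":0.0,"wz":0.0}]'
python3 -m inch '[{"gripper":0.2,"dx":0.0,"dy":0.0,"dz":-0.001,"wx":0.0,"wy":0.0,"wz":0.0},{"gripper":0.2,"dx":0.0,"dy":0.0,"dz":-0.002,"wx":0.0,"wy":0.0,"wz":0.0},{"gripper":0.2,"dx":0.0,"dy":0.0,"dz":-0.003,"wx":0.0,"wy":0.0,"wz":0.0},{"gripper":0.2,"dx":0.0,"dy":0.0,"dz":-0.003,"wx":0.0,"wy":0.0,"wz":0.0},{"gripper":0.2,"dx":0.0,"dy":0.0,"dz":-0.003,"wx":0.0,"wy":0.0,"wz":0.0}]'
```

```text
clock: 5.25
eef_pos: [570.9, 145.6, 212.3]
eef_rot: [-3.142, 0.0, 0.382]
wrist_force: [-0.0, 0.2, -3.8]
finger_gap: 29.7
finger_force: 40.0
clock: 5.67
eef_pos: [570.9, 145.6, 209.5]
eef_rot: [3.142, -0.0, 0.382]
wrist_force: [-0.0, -0.1, -3.6]
finger_gap: 29.6
finger_force: 40.0
```

```bash
python3 -m inch '[{"gripper":0.2,"dx":0.0,"dy":0.0,"dz":-0.001,"wx":0.0,"wy":0.0,"wz":0.0},{"gripper":0.2,"dx":0.0,"dy":0.0,"dz":-0.002,"wx":0.0,"wy":0.0,"wz":0.0},{"gripper":0.2,"dx":0.0,"dy":0.0,"dz":-0.002,"wx":0.0,"wy":0.0,"wz":0.0},{"gripper":0.2,"dx":0.0,"dy":0.0,"dz":-0.002,"wx":0.0,"wy":0.0,"wz":0.0},{"gripper":0.2,"dx":0.0,"dy":0.0,"dz":-0.002,"wx":0.0,"wy":0.0,"wz":0.0}]'
```

```text
clock: 6.08
eef_pos: [571.1, 145.7, 207.9]
eef_rot: [3.141, -0.001, 0.382]
wrist_force: [-0.9, 0.3, 2.4]
finger_gap: 29.7
finger_force: 40.0
```

The foot is on the pan: the force went from -5 to +2.4 N at pan height. I release and rise.

```bash
python3 -m inch '[{"gripper":0.38,"dx":0.0,"dy":0.0,"dz":0.0,"wx":0.0,"wy":0.0,"wz":0.0},{"gripper":0.42,"dx":0.0,"dy":0.0,"dz":0.0,"wx":0.0,"wy":0.0,"wz":0.0},{"gripper":0.5,"dx":0.0,"dy":0.0,"dz":0.0,"wx":0.0,"wy":0.0,"wz":0.0},{"gripper":0.55,"dx":0.0,"dy":0.0,"dz":0.0,"wx":0.0,"wy":0.0,"wz":0.0},{"gripper":0.55,"dx":0.0,"dy":0.0,"dz":0.01,"wx":0.0,"wy":0.0,"wz":0.0}]' 20
python3 -m inch '[{"gripper":0.55,"dx":0.0,"dy":0.0,"dz":0.015,"wx":0.0,"wy":0.0,"wz":0.0},{"gripper":0.55,"dx":0.0,"dy":0.0,"dz":0.035,"wx":0.0,"wy":0.0,"wz":0.0},{"gripper":0.55,"dx":0.0,"dy":-0.01,"dz":0.07,"wx":0.0,"wy":0.0,"wz":0.0},{"gripper":0.55,"dx":-0.01,"dy":-0.05,"dz":0.07,"wx":0.0,"wy":0.0,"wz":0.0},{"gripper":0.55,"dx":-0.02,"dy":-0.09,"dz":0.07,"wx":0.0,"wy":0.0,"wz":0.0}]'
python3 -m inch '[{"gripper":0.55,"dx":-0.012,"dy":-0.04,"dz":0.0,"wx":0.0,"wy":0.0,"wz":0.0},{"gripper":0.55,"dx":-0.024,"dy":-0.08,"dz":0.0,"wx":0.0,"wy":0.0,"wz":0.0},{"gripper":0.55,"dx":-0.036,"dy":-0.12,"dz":0.0,"wx":0.0,"wy":0.0,"wz":0.0},{"gripper":0.55,"dx":-0.048,"dy":-0.16,"dz":0.0,"wx":0.0,"wy":0.0,"wz":0.0},{"gripper":0.55,"dx":-0.06,"dy":-0.19,"dz":0.0,"wx":0.0,"wy":0.0,"wz":0.0}]'
python3 -m inch '[{"gripper":0.55,"dx":-0.02,"dy":-0.03,"dz":-0.02,"wx":0.0,"wy":0.0,"wz":0.0},{"gripper":0.55,"dx":-0.04,"dy":-0.06,"dz":-0.04,"wx":0.0,"wy":0.0,"wz":0.0},{"gripper":0.55,"dx":-0.06,"dy":-0.09,"dz":-0.06,"wx":0.0,"wy":0.0,"wz":0.0},{"gripper":0.55,"dx":-0.08,"dy":-0.12,"dz":-0.08,"wx":0.0,"wy":0.0,"wz":0.0},{"gripper":0.55,"dx":-0.08,"dy":-0.12,"dz":-0.08,"wx":0.0,"wy":0.0,"wz":0.0}]'
python3 wy.py
```

```text
clock: 6.5
eef_pos: [570.3, 145.4, 215.9]
eef_rot: [-3.141, 0.003, 0.382]
wrist_force: [0.4, 0.1, -0.6]
finger_gap: 51.2
finger_force: 0.0
clock: 6.92
eef_pos: [551.1, 55.5, 289.8]
eef_rot: [3.14, -0.003, 0.384]
wrist_force: [0.5, -0.3, 0.3]
finger_gap: 52.1
finger_force: 0.0
clock: 7.33
eef_pos: [489.9, -136.9, 288.4]
eef_rot: [3.141, -0.001, 0.381]
wrist_force: [-0.1, 0.1, 0.3]
finger_gap: 51.7
finger_force: 0.0
clock: 7.75
eef_pos: [407.2, -257.5, 204.8]
eef_rot: [-3.138, 0.003, 0.378]
wrist_force: [0.4, -0.4, -1.2]
finger_gap: 51.8
finger_force: 0.0
[ 407.24818189 -257.49440868  204.76467475] [-3.13846986e+00  3.05591317e-03  3.77628868e-01]
[  98   72   46   32 1109] [121.   87.4] [array([445.9, -89.2,  30. ]), array([ 448.7, -101.2,   60. ])]
[ 248  141   39   42 1235] [266.9 161.5] [array([ 432.1, -236.9,   30. ]), array([ 436. , -236.3,   60. ])]
[534 272  26  53 727] [549.4 303.9] [array([ 402.1, -571.5,   30. ]), array([ 408.6, -542.6,   60. ])]
[ 135  327   29   77 1108] [146.2 366. ] [array([ 168.7, -193.9,   30. ]), array([ 195. , -196.9,   60. ])]
[ 393  328   28   76 1004] [409.  365.9] [array([ 277.8, -467.4,   30. ]), array([ 294.8, -447.3,   60. ])]
```

```bash
python3 -m inch '[{"gripper":0.55,"dx":0.026,"dy":0.02,"dz":-0.02,"wx":0.0,"wy":0.0,"wz":0.0},{"gripper":0.55,"dx":0.026,"dy":0.02,"dz":-0.05,"wx":0.0,"wy":0.0,"wz":0.0},{"gripper":0.55,"dx":0.026,"dy":0.02,"dz":-0.08,"wx":0.0,"wy":0.0,"wz":0.0},{"gripper":0.55,"dx":0.026,"dy":0.02,"dz":-0.1,"wx":0.0,"wy":0.0,"wz":0.0},{"gripper":0.55,"dx":0.026,"dy":0.02,"dz":-0.1,"wx":0.0,"wy":0.0,"wz":0.0}]' 20
```

```text
clock: 8.22
eef_pos: [436.4, -232.8, 104.9]
eef_rot: [-3.138, 0.003, 0.383]
wrist_force: [-0.7, 0.2, -0.0]
finger_gap: 51.7
finger_force: 0.0
```

```bash
python3 -m inch '[{"gripper":0.55,"dx":-0.003,"dy":-0.004,"dz":-0.02,"wx":0.0,"wy":0.0,"wz":0.0},{"gripper":0.55,"dx":-0.003,"dy":-0.004,"dz":-0.04,"wx":0.0,"wy":0.0,"wz":0.0},{"gripper":0.55,"dx":-0.003,"dy":-0.004,"dz":-0.058,"wx":0.0,"wy":0.0,"wz":0.0},{"gripper":0.55,"dx":-0.003,"dy":-0.004,"dz":-0.07,"wx":0.0,"wy":0.0,"wz":0.0},{"gripper":0.55,"dx":-0.003,"dy":-0.004,"dz":-0.07,"wx":0.0,"wy":0.0,"wz":0.0}]' 20
python3 -m inch '[{"gripper":0.15,"dx":0.0,"dy":0.0,"dz":0.0,"wx":0.0,"wy":0.0,"wz":0.0},{"gripper":0.15,"dx":0.0,"dy":0.0,"dz":0.0,"wx":0.0,"wy":0.0,"wz":0.0},{"gripper":0.15,"dx":0.0,"dy":0.0,"dz":0.0,"wx":0.0,"wy":0.0,"wz":0.0},{"gripper":0.15,"dx":0.0,"dy":0.0,"dz":0.0,"wx":0.0,"wy":0.0,"wz":0.0},{"gripper":0.15,"dx":0.0,"dy":0.0,"dz":0.0,"wx":0.0,"wy":0.0,"wz":0.0}]' 20
```

```text
clock: 8.63
eef_pos: [434.3, -237.9, 37.4]
eef_rot: [-3.141, 0.001, 0.382]
wrist_force: [-0.4, 0.5, -0.3]
finger_gap: 51.9
finger_force: 0.0
clock: 9.05
eef_pos: [434.3, -238.5, 38.2]
eef_rot: [3.141, -0.001, 0.382]
wrist_force: [0.4, 2.2, 6.5]
finger_gap: 25.1
finger_force: 20.0
```

```bash
python3 -m inch '[{"gripper":0.15,"dx":0.0,"dy":0.0,"dz":0.02,"wx":0.0,"wy":0.0,"wz":0.0},{"gripper":0.15,"dx":0.0,"dy":0.0,"dz":0.06,"wx":0.0,"wy":0.0,"wz":0.0},{"gripper":0.15,"dx":0.0,"dy":0.0,"dz":0.1,"wx":0.0,"wy":0.0,"wz":0.0},{"gripper":0.15,"dx":0.0,"dy":0.0,"dz":0.14,"wx":0.0,"wy":0.0,"wz":0.0},{"gripper":0.15,"dx":0.0,"dy":0.0,"dz":0.18,"wx":0.0,"wy":0.0,"wz":0.0}]' 40
python3 -m inch '[{"gripper":0.15,"dx":0.01,"dy":0.015,"dz":0.03,"wx":0.0,"wy":0.0,"wz":0.0},{"gripper":0.15,"dx":0.026,"dy":0.04,"dz":0.06,"wx":0.0,"wy":0.0,"wz":0.0},{"gripper":0.15,"dx":0.045,"dy":0.068,"dz":0.08,"wx":0.0,"wy":0.0,"wz":0.0},{"gripper":0.15,"dx":0.065,"dy":0.096,"dz":0.08,"wx":0.0,"wy":0.0,"wz":0.0},{"gripper":0.15,"dx":0.085,"dy":0.124,"dz":0.08,"wx":0.0,"wy":0.0,"wz":0.0}]'
python3 -m inch '[{"gripper":0.15,"dx":0.02,"dy":0.03,"dz":0.0,"wx":0.0,"wy":0.0,"wz":0.0},{"gripper":0.15,"dx":0.04,"dy":0.06,"dz":0.0,"wx":0.0,"wy":0.0,"wz":0.0},{"gripper":0.15,"dx":0.06,"dy":0.09,"dz":0.0,"wx":0.0,"wy":0.0,"wz":0.0},{"gripper":0.15,"dx":0.08,"dy":0.12,"dz":0.0,"wx":0.0,"wy":0.0,"wz":0.0},{"gripper":0.15,"dx":0.1,"dy":0.15,"dz":0.0,"wx":0.0,"wy":0.0,"wz":0.0}]'
python3 -m inch '[{"gripper":0.15,"dx":0.0,"dy":0.03,"dz":0.0,"wx":0.0,"wy":0.0,"wz":0.0},{"gripper":0.15,"dx":0.0,"dy":0.06,"dz":0.0,"wx":0.0,"wy":0.0,"wz":0.0},{"gripper":0.15,"dx":0.0,"dy":0.08,"dz":0.0,"wx":0.0,"wy":0.0,"wz":0.0},{"gripper":0.15,"dx":0.0,"dy":0.08,"dz":0.0,"wx":0.0,"wy":0.0,"wz":0.0},{"gripper":0.15,"dx":0.0,"dy":0.08,"dz":0.0,"wx":0.0,"wy":0.0,"wz":0.0}]'
python3 - <<'E'
from h import *
im,i,s=wcam();cv2.imwrite("pics/w3.png",im);print(s["eef_pos"])
np.save("w3.npy",{k:np.array(v) for k,v in i.items()},allow_pickle=True)
E
```

```text
clock: 9.47
eef_pos: [433.4, -238.1, 219.5]
eef_rot: [-3.141, 0.0, 0.382]
wrist_force: [0.6, -0.5, -2.9]
finger_gap: 25.1
finger_force: 40.0
clock: 9.88
eef_pos: [519.7, -113.1, 299.0]
eef_rot: [3.14, -0.002, 0.381]
wrist_force: [-0.0, -0.7, -3.1]
finger_gap: 24.5
finger_force: 40.0
clock: 10.3
eef_pos: [619.5, 37.3, 297.4]
eef_rot: [-3.142, 0.0, 0.382]
wrist_force: [-0.0, -0.6, -3.7]
finger_gap: 24.5
finger_force: 40.0
clock: 10.72
eef_pos: [618.7, 116.3, 297.2]
eef_rot: [3.142, 0.001, 0.383]
wrist_force: [-0.3, -0.4, -2.5]
finger_gap: 24.7
finger_force: 40.0
[618.69702674 116.30651918 297.15569721]
```

View pics/w3.png

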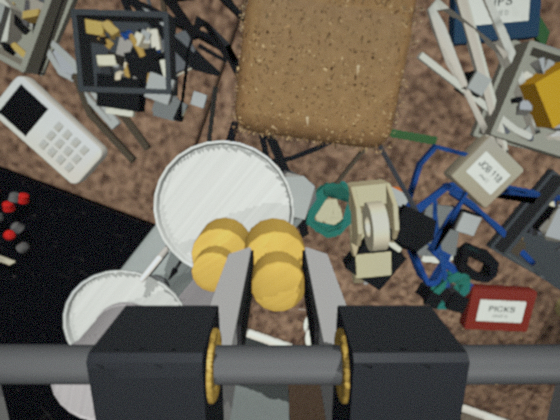

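The 500 g weight stands upright near the pan's near edge, with its body at about (220,242) and its knob at (213,268). The 250 g weight is held straight.

```bash
python3 - <<'E'
from h import *
i=np.load("w3.npy",allow_pickle=True).item();im=cv2.imread("pics/w3.png")
P=lambda u,v,z:(lambda o,d:(o+d*(z-o[2])/d[2]).round(1))(*ray(0,u,v,info=i))
print("knob",P(213,270,228),"body",P(220,242,185),P(220,237,199))
q=np.array([P(u,v,170)[:2] for u,v in((154,205),(175,165),(222,142),(270,160),(294,205),(172,253),(288,228))]);s=np.linalg.lstsq(np.c_[2*q,np.ones(len(q))],(q**2).sum(1),rcond=None)[0];print("pan",s[:2],np.sqrt(s[2]+s[:2]@s[:2]))
E
```

```text
knob [569.8 146.5 228. ] body [575.1 149.8 185. ] [584.5 150.9 199. ]
pan [595.48347065 155.79851241] 59.065211514401426
```

```bash
python3 -m inch '[{"gripper":0.15,"dx":0.002,"dy":0.025,"dz":0.0,"wx":0.0,"wy":0.0,"wz":0.0},{"gripper":0.15,"dx":0.002,"dy":0.045,"dz":0.0,"wx":0.0,"wy":0.0,"wz":0.0},{"gripper":0.15,"dx":0.002,"dy":0.05,"dz":-0.01,"wx":0.0,"wy":0.0,"wz":0.0},{"gripper":0.15,"dx":0.002,"dy":0.05,"dz":-0.025,"wx":0.0,"wy":0.0,"wz":0.0},{"gripper":0.15,"dx":0.002,"dy":0.05,"dz":-0.04,"wx":0.0,"wy":0.0,"wz":0.0}]'
python3 -m inch '[{"gripper":0.15,"dx":0.0,"dy":0.0,"dz":-0.015,"wx":0.0,"wy":0.0,"wz":0.0},{"gripper":0.15,"dx":0.0,"dy":0.0,"dz":-0.027,"wx":0.0,"wy":0.0,"wz":0.0},{"gripper":0.15,"dx":0.0,"dy":0.0,"dz":-0.036,"wx":0.0,"wy":0.0,"wz":0.0},{"gripper":0.15,"dx":0.0,"dy":0.0,"dz":-0.041,"wx":0.0,"wy":0.0,"wz":0.0},{"gripper":0.15,"dx":0.0,"dy":0.0,"dz":-0.043,"wx":0.0,"wy":0.0,"wz":0.0}]'
```

```text
clock: 11.18
eef_pos: [621.0, 164.6, 256.6]
eef_rot: [3.141, -0.0, 0.381]
wrist_force: [-0.1, -0.1, -2.6]
finger_gap: 24.5
finger_force: 40.0
clock: 11.6
eef_pos: [620.9, 165.1, 213.8]
eef_rot: [-3.141, 0.001, 0.381]
wrist_force: [0.4, -0.6, -2.1]
finger_gap: 25.0
finger_force: 40.0
```

```bash
python3 -m inch '[{"gripper":0.15,"dx":0.0,"dy":0.0,"dz":-0.002,"wx":0.0,"wy":0.0,"wz":0.0},{"gripper":0.15,"dx":0.0,"dy":0.0,"dz":-0.004,"wx":0.0,"wy":0.0,"wz":0.0},{"gripper":0.15,"dx":0.0,"dy":0.0,"dz":-0.006,"wx":0.0,"wy":0.0,"wz":0.0},{"gripper":0.15,"dx":0.0,"dy":0.0,"dz":-0.007,"wx":0.0,"wy":0.0,"wz":0.0},{"gripper":0.15,"dx":0.0,"dy":0.0,"dz":-0.007,"wx":0.0,"wy":0.0,"wz":0.0}]'
python3 -m inch '[{"gripper":0.15,"dx":0.0,"dy":0.0,"dz":-0.001,"wx":0.0,"wy":0.0,"wz":0.0},{"gripper":0.15,"dx":0.0,"dy":0.0,"dz":-0.002,"wx":0.0,"wy":0.0,"wz":0.0},{"gripper":0.15,"dx":0.0,"dy":0.0,"dz":-0.002,"wx":0.0,"wy":0.0,"wz":0.0},{"gripper":0.15,"dx":0.0,"dy":0.0,"dz":-0.002,"wx":0.0,"wy":0.0,"wz":0.0},{"gripper":0.15,"dx":0.0,"dy":0.0,"dz":-0.002,"wx":0.0,"wy":0.0,"wz":0.0}]'
```

```text
clock: 12.02
eef_pos: [620.9, 165.6, 207.4]
eef_rot: [-3.142, 0.0, 0.382]
wrist_force: [0.1, -1.1, -3.0]
finger_gap: 24.4
finger_force: 40.0
clock: 12.43
eef_pos: [620.9, 165.6, 205.5]
eef_rot: [3.142, -0.0, 0.382]
wrist_force: [-0.3, 1.6, -1.6]
finger_gap: 24.5
finger_force: 40.0
```

```bash
python3 -m inch '[{"gripper":0.15,"dx":0.0,"dy":0.0,"dz":-0.001,"wx":0.0,"wy":0.0,"wz":0.0},{"gripper":0.15,"dx":0.0,"dy":0.0,"dz":-0.0015,"wx":0.0,"wy":0.0,"wz":0.0},{"gripper":0.15,"dx":0.0,"dy":0.0,"dz":-0.0015,"wx":0.0,"wy":0.0,"wz":0.0},{"gripper":0.15,"dx":0.0,"dy":0.0,"dz":-0.0015,"wx":0.0,"wy":0.0,"wz":0.0},{"gripper":0.15,"dx":0.0,"dy":0.0,"dz":-0.0015,"wx":0.0,"wy":0.0,"wz":0.0}]'
```

```text
clock: 12.85
eef_pos: [621.0, 165.6, 204.1]
eef_rot: [3.142, -0.0, 0.382]
wrist_force: [-0.3, 0.9, -1.1]
finger_gap: 24.8
finger_force: 40.0
```

```bash
python3 -m inch '[{"gripper":0.15,"dx":0.0,"dy":0.0,"dz":-0.001,"wx":0.0,"wy":0.0,"wz":0.0},{"gripper":0.15,"dx":0.0,"dy":0.0,"dz":-0.0015,"wx":0.0,"wy":0.0,"wz":0.0},{"gripper":0.15,"dx":0.0,"dy":0.0,"dz":-0.0015,"wx":0.0,"wy":0.0,"wz":0.0},{"gripper":0.15,"dx":0.0,"dy":0.0,"dz":-0.0015,"wx":0.0,"wy":0.0,"wz":0.0},{"gripper":0.15,"dx":0.0,"dy":0.0,"dz":-0.0015,"wx":0.0,"wy":0.0,"wz":0.0}]'
```

```text
clock: 13.27
eef_pos: [621.0, 165.6, 202.6]
eef_rot: [3.142, -0.0, 0.382]
wrist_force: [0.3, -0.1, 0.4]
finger_gap: 24.7
finger_force: 40.0
```

```bash
python3 -m inch '[{"gripper":0.32,"dx":0.0,"dy":0.0,"dz":0.0,"wx":0.0,"wy":0.0,"wz":0.0},{"gripper":0.38,"dx":0.0,"dy":0.0,"dz":0.0,"wx":0.0,"wy":0.0,"wz":0.0},{"gripper":0.45,"dx":0.0,"dy":0.0,"dz":0.0,"wx":0.0,"wy":0.0,"wz":0.0},{"gripper":0.5,"dx":0.0,"dy":0.0,"dz":0.0,"wx":0.0,"wy":0.0,"wz":0.0},{"gripper":0.5,"dx":0.0,"dy":0.0,"dz":0.01,"wx":0.0,"wy":0.0,"wz":0.0}]' 20
python3 -m inch '[{"gripper":0.5,"dx":0.0,"dy":0.0,"dz":0.015,"wx":0.0,"wy":0.0,"wz":0.0},{"gripper":0.5,"dx":0.0,"dy":0.0,"dz":0.035,"wx":0.0,"wy":0.0,"wz":0.0},{"gripper":0.5,"dx":0.0,"dy":0.0,"dz":0.075,"wx":0.0,"wy":0.0,"wz":0.0},{"gripper":0.5,"dx":0.0,"dy":-0.03,"dz":0.1,"wx":0.0,"wy":0.0,"wz":0.0},{"gripper":0.5,"dx":-0.015,"dy":-0.065,"dz":0.1,"wx":0.0,"wy":0.0,"wz":0.0}]'
python3 -m inch '[{"gripper":0.5,"dx":-0.02,"dy":-0.02,"dz":0.0,"wx":0.0,"wy":0.0,"wz":7.0},{"gripper":0.5,"dx":-0.04,"dy":-0.04,"dz":0.0,"wx":0.0,"wy":0.0,"wz":14.0},{"gripper":0.5,"dx":-0.06,"dy":-0.06,"dz":0.0,"wx":0.0,"wy":0.0,"wz":21.0},{"gripper":0.5,"dx":-0.08,"dy":-0.08,"dz":0.0,"wx":0.0,"wy":0.0,"wz":28.0},{"gripper":0.5,"dx":-0.09,"dy":-0.1,"dz":0.0,"wx":0.0,"wy":0.0,"wz":35.0}]'
python3 -m inch '[{"gripper":0.5,"dx":0.0,"dy":0.0,"dz":0.0,"wx":0.0,"wy":0.0,"wz":7.0},{"gripper":0.5,"dx":0.0,"dy":0.0,"dz":0.0,"wx":0.0,"wy":0.0,"wz":14.0},{"gripper":0.5,"dx":0.0,"dy":0.0,"dz":0.0,"wx":0.0,"wy":0.0,"wz":15.0},{"gripper":0.5,"dx":0.0,"dy":0.0,"dz":0.0,"wx":0.0,"wy":0.0,"wz":15.0},{"gripper":0.5,"dx":0.0,"dy":0.0,"dz":0.0,"wx":0.0,"wy":0.0,"wz":15.0}]'
python3 -c "
from h import *
print(np.array(manip.camera_info('wrist')['tool_from_camera']).round(2),manip.read_state()['joints'])"
```

```text
clock: 13.68
eef_pos: [620.3, 165.4, 210.8]
eef_rot: [-3.141, 0.003, 0.382]
wrist_force: [-1.1, 0.9, 0.2]
finger_gap: 46.7
finger_force: 0.0
clock: 14.1
eef_pos: [607.6, 101.2, 318.5]
eef_rot: [3.139, -0.008, 0.384]
wrist_force: [1.7, -0.8, 0.9]
finger_gap: 46.5
finger_force: 0.0
clock: 14.52
eef_pos: [514.2, -0.2, 313.7]
eef_rot: [3.14, -0.001, 0.999]
wrist_force: [1.6, -1.1, 1.0]
finger_gap: 46.9
finger_force: 0.0
clock: 14.93
eef_pos: [516.0, 0.8, 312.7]
eef_rot: [3.141, -0.0, 1.251]
wrist_force: [-0.4, 0.2, -0.8]
finger_gap: 47.1
finger_force: 0.0
[[ 0.0000e+00 -9.6000e-01 -2.6000e-01  7.5960e+01]
 [ 1.0000e+00 -0.0000e+00  0.0000e+00  8.0000e-02]
 [-0.0000e+00 -2.6000e-01  9.6000e-01 -1.7952e+02]
 [ 0.0000e+00  0.0000e+00  0.0000e+00  1.0000e+00]] [-6.94981063e-02  1.62959878e-01  1.44253609e+00 -7.12559691e-06
  1.53588291e+00  2.50393146e-01]
```

```bash
python3 -m inch '[{"gripper":0.5,"dx":0.0,"dy":0.0,"dz":-0.02,"wx":6.65,"wy":-2.2,"wz":0.0},{"gripper":0.5,"dx":0.0,"dy":0.005,"dz":-0.05,"wx":13.3,"wy":-4.4,"wz":0.0},{"gripper":0.5,"dx":0.0,"dy":0.01,"dz":-0.08,"wx":19.95,"wy":-6.6,"wz":0.0},{"gripper":0.5,"dx":0.0,"dy":0.015,"dz":-0.1,"wx":26.6,"wy":-8.8,"wz":0.0},{"gripper":0.5,"dx":0.0,"dy":0.02,"dz":-0.12,"wx":33.2,"wy":-11.0,"wz":0.0}]'
python3 -m inch '[{"gripper":0.5,"dx":0.0,"dy":0.0,"dz":0.0,"wx":0.0,"wy":0.0,"wz":0.0},{"gripper":0.5,"dx":0.0,"dy":0.0,"dz":0.0,"wx":0.0,"wy":0.0,"wz":0.0},{"gripper":0.5,"dx":0.0,"dy":0.0,"dz":0.0,"wx":0.0,"wy":0.0,"wz":0.0},{"gripper":0.5,"dx":0.0,"dy":0.0,"dz":0.0,"wx":0.0,"wy":0.0,"wz":0.0},{"gripper":0.5,"dx":0.0,"dy":0.0,"dz":0.0,"wx":0.0,"wy":0.0,"wz":0.0}]'
python3 - <<'E'
from h import *
im,i,s=wcam();cv2.imwrite("pics/w4.png",im);print(s["eef_pos"],s["eef_rot"],s["joints"])
np.save("w4.npy",{k:np.array(v) for k,v in i.items()},allow_pickle=True)
E
```

```text
clock: 15.35
eef_pos: [516.2, 20.7, 192.2]
eef_rot: [3.139, -0.616, 1.251]
wrist_force: [0.3, -0.2, -0.3]
finger_gap: 47.0
finger_force: 0.0
clock: 15.77
eef_pos: [516.5, 21.1, 193.9]
eef_rot: [3.136, -0.609, 1.258]
wrist_force: [0.9, -0.2, 0.8]
finger_gap: 47.0
finger_force: 0.0
[516.53153395  21.06543805 193.94313337] [ 3.13628664 -0.60866109  1.25806073] [-0.33835145  0.21556133  1.77470321  0.64933748  1.23915133 -0.26984879]
```

View pics/w4.png

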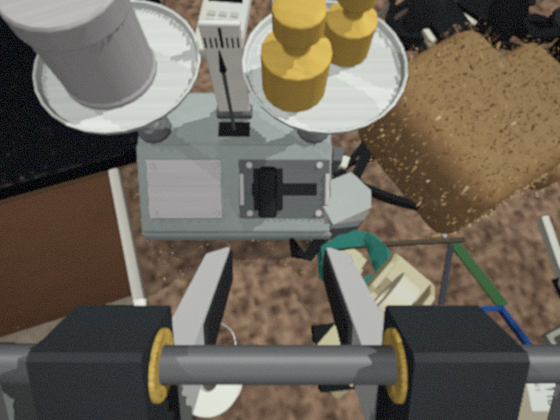

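The picture shows both brass weights upright on the right pan. The bar grip is seen face-on at (267,192), at the left end of its slot, and the slot runs right to about (318,190).

```bash
python3 - <<'E'
from h import *
from scipy.spatial.transform import Rotation as Ro
i=np.load("w4.npy",allow_pickle=True).item();im=cv2.imread("pics/w4.png")
g=cv2.cvtColor(im,cv2.COLOR_BGR2GRAY);m=(g<45).astype(np.uint8);m[:155]=0;m[230:]=0;m[:,:240]=0;m[:,295:]=0
mo=cv2.morphologyEx(m,cv2.MORPH_OPEN,np.ones((15,5)))
k,l,s,c=cv2.connectedComponentsWithStats(mo);print(s[1:],c[1:])
P=lambda u,v,z:(lambda o,d:(o+d*(z-o[2])/d[2]).round(1))(*ray(0,u,v,info=i))
c=c[1+np.argmax(s[1:,4])]
print("outer face",P(*c,89.7),"mid",P(*c,81))
a,b=P(145,237,30),P(330,237,30);print("front edge yaw",a,b,np.degrees(np.arctan2(*(b-a)[[1,0]]))+90)
R=Ro.from_euler("xyz",[3.13628664,-0.60866109,1.25806073]).as_matrix();print(R)
q=np.radians(72);x=np.array([np.cos(q),np.sin(q),0]);n=-.5*x+np.array([0,0,.866])
f=P(*c,89.7);grip=f-10*n;print("grip",grip)
gp=grip+4*n;tcp=gp+19*R[:,2];sf=tcp-70*R[:,2]
print("tcp",tcp,"standoff",sf, "out of slope",26+(tcp-grip)@n)
E
```

```text
[[ 254  167   26   50 1049]] [[265.87225929 189.15252622]]
outer face [534.8 107.   89.7] mid [535.7 110.6  81. ]
front edge yaw [411.4 119.8  30. ] [586.3  63.   30. ] 72.00843184976563
[[ 0.25241087  0.95054871  0.1809583 ]
 [ 0.78062051 -0.31054501  0.542396  ]
 [ 0.57176951  0.00435311 -0.82040275]]
grip [536.34508497 111.75528258  81.04      ]
tcp [539.1652586  120.15869353  68.91634771] standoff [526.49817791  82.1909736  126.34454035] out of slope 11.069116958360906
```

```bash
python3 -m inch '[{"gripper":0.5,"dx":0.003,"dy":0.02,"dz":-0.023,"wx":0.0,"wy":0.0,"wz":0.0},{"gripper":0.5,"dx":0.007,"dy":0.04,"dz":-0.046,"wx":0.0,"wy":0.0,"wz":0.0},{"gripper":0.5,"dx":0.01,"dy":0.061,"dz":-0.068,"wx":0.0,"wy":0.0,"wz":0.0},{"gripper":0.5,"dx":0.01,"dy":0.061,"dz":-0.068,"wx":0.0,"wy":0.0,"wz":0.0},{"gripper":0.5,"dx":0.01,"dy":0.061,"dz":-0.068,"wx":0.0,"wy":0.0,"wz":0.0}]'
```

```text
clock: 16.23
eef_pos: [525.7, 82.6, 124.4]
eef_rot: [3.14, -0.61, 1.257]
wrist_force: [-0.7, -0.8, 0.6]
finger_gap: 47.2
finger_force: 0.0
```

```bash
python3 -m inch '[{"gripper":0.5,"dx":0.004,"dy":0.012,"dz":-0.018,"wx":0.0,"wy":0.0,"wz":0.0},{"gripper":0.5,"dx":0.008,"dy":0.024,"dz":-0.035,"wx":0.0,"wy":0.0,"wz":0.0},{"gripper":0.5,"dx":0.011,"dy":0.033,"dz":-0.047,"wx":0.0,"wy":0.0,"wz":0.0},{"gripper":0.5,"dx":0.013,"dy":0.038,"dz":-0.055,"wx":0.0,"wy":0.0,"wz":0.0},{"gripper":0.5,"dx":0.013,"dy":0.038,"dz":-0.055,"wx":0.0,"wy":0.0,"wz":0.0}]'
```

```text
clock: 16.65
eef_pos: [539.1, 119.8, 69.3]
eef_rot: [3.139, -0.61, 1.256]
wrist_force: [-0.4, 0.0, -0.4]
finger_gap: 47.3
finger_force: 0.0
```

```bash
python3 -m inch '[{"gripper":0.3,"dx":0.0,"dy":0.0,"dz":0.0,"wx":0.0,"wy":0.0,"wz":0.0},{"gripper":0.2,"dx":0.0,"dy":0.0,"dz":0.0,"wx":0.0,"wy":0.0,"wz":0.0},{"gripper":0.1,"dx":0.0,"dy":0.0,"dz":0.0,"wx":0.0,"wy":0.0,"wz":0.0},{"gripper":0.05,"dx":0.0,"dy":0.0,"dz":0.0,"wx":0.0,"wy":0.0,"wz":0.0},{"gripper":0.05,"dx":0.0,"dy":0.0,"dz":0.0,"wx":0.0,"wy":0.0,"wz":0.0}]' 15
```

```text
clock: 17.07
eef_pos: [539.1, 119.3, 69.9]
eef_rot: [3.138, -0.611, 1.255]
wrist_force: [0.6, -0.7, -0.6]
finger_gap: 17.4
finger_force: 0.0
```

```bash
python3 -m inch '[{"gripper":0.05,"dx":0.0,"dy":0.0,"dz":0.0,"wx":0.0,"wy":0.0,"wz":0.0},{"gripper":0.05,"dx":0.0038,"dy":-0.0012,"dz":0.0,"wx":0.0,"wy":0.0,"wz":0.0},{"gripper":0.05,"dx":0.0086,"dy":-0.0028,"dz":0.0,"wx":0.0,"wy":0.0,"wz":0.0},{"gripper":0.05,"dx":0.0133,"dy":-0.0043,"dz":0.0,"wx":0.0,"wy":0.0,"wz":0.0},{"gripper":0.05,"dx":0.019,"dy":-0.0062,"dz":0.0,"wx":0.0,"wy":0.0,"wz":0.0}]' 15
python3 -m inch '[{"gripper":0.05,"dx":0.0038,"dy":-0.0012,"dz":0.0,"wx":0.0,"wy":0.0,"wz":0.0},{"gripper":0.05,"dx":0.0076,"dy":-0.0025,"dz":0.0,"wx":0.0,"wy":0.0,"wz":0.0},{"gripper":0.05,"dx":0.0114,"dy":-0.0037,"dz":0.0,"wx":0.0,"wy":0.0,"wz":0.0},{"gripper":0.05,"dx":0.0143,"dy":-0.0046,"dz":0.0,"wx":0.0,"wy":0.0,"wz":0.0},{"gripper":0.05,"dx":0.0162,"dy":-0.0052,"dz":0.0,"wx":0.0,"wy":0.0,"wz":0.0}]'
```

```text
clock: 17.48
eef_pos: [558.0, 113.2, 69.9]
eef_rot: [3.139, -0.611, 1.256]
wrist_force: [-3.9, -3.3, 6.5]
finger_gap: 15.8
finger_force: 15.0
clock: 17.9
eef_pos: [574.4, 107.9, 69.9]
eef_rot: [3.139, -0.611, 1.256]
wrist_force: [-4.3, -4.2, 9.4]
finger_gap: 16.0
finger_force: 15.0
```

```bash
python3 -m inch '[{"gripper":0.05,"dx":0.0019,"dy":-0.0006,"dz":0.0,"wx":0.0,"wy":0.0,"wz":0.0},{"gripper":0.05,"dx":0.0038,"dy":-0.0012,"dz":0.0,"wx":0.0,"wy":0.0,"wz":0.0},{"gripper":0.05,"dx":0.0057,"dy":-0.0018,"dz":0.0,"wx":0.0,"wy":0.0,"wz":0.0},{"gripper":0.05,"dx":0.0066,"dy":-0.0021,"dz":0.0,"wx":0.0,"wy":0.0,"wz":0.0},{"gripper":0.05,"dx":0.0076,"dy":-0.0025,"dz":0.0,"wx":0.0,"wy":0.0,"wz":0.0}]'
python3 -m inch '[{"gripper":0.05,"dx":0.001,"dy":-0.0003,"dz":0.0,"wx":0.0,"wy":0.0,"wz":0.0},{"gripper":0.05,"dx":0.0015,"dy":-0.0005,"dz":0.0,"wx":0.0,"wy":0.0,"wz":0.0},{"gripper":0.05,"dx":0.0015,"dy":-0.0005,"dz":0.0,"wx":0.0,"wy":0.0,"wz":0.0},{"gripper":0.05,"dx":0.0015,"dy":-0.0005,"dz":0.0,"wx":0.0,"wy":0.0,"wz":0.0},{"gripper":0.05,"dx":0.0015,"dy":-0.0005,"dz":0.0,"wx":0.0,"wy":0.0,"wz":0.0}]'
```

```text
clock: 18.32
eef_pos: [578.0, 107.1, 69.1]
eef_rot: [-3.134, -0.611, 1.255]
wrist_force: [-31.7, -1.8, 19.9]
finger_gap: 20.2
finger_force: 15.0
clock: 18.73
eef_pos: [579.4, 106.7, 69.2]
eef_rot: [-3.134, -0.611, 1.255]
wrist_force: [-32.3, -3.3, 20.2]
finger_gap: 23.1
finger_force: 15.0
```

The force rose to 32 N and the bar slipped between the pads, so it's at the stop or blocked. I ease off, open, back out and look.

```bash
python3 -m inch '[{"gripper":0.3,"dx":-0.003,"dy":0.001,"dz":0.0,"wx":0.0,"wy":0.0,"wz":0.0},{"gripper":0.4,"dx":-0.003,"dy":0.001,"dz":0.0,"wx":0.0,"wy":0.0,"wz":0.0},{"gripper":0.45,"dx":-0.003,"dy":0.001,"dz":0.0,"wx":0.0,"wy":0.0,"wz":0.0},{"gripper":0.45,"dx":-0.003,"dy":0.001,"dz":0.0,"wx":0.0,"wy":0.0,"wz":0.0},{"gripper":0.45,"dx":-0.003,"dy":0.001,"dz":0.0,"wx":0.0,"wy":0.0,"wz":0.0}]'
python3 -m inch '[{"gripper":0.45,"dx":-0.004,"dy":-0.012,"dz":0.018,"wx":0.0,"wy":0.0,"wz":0.0},{"gripper":0.45,"dx":-0.008,"dy":-0.024,"dz":0.035,"wx":0.0,"wy":0.0,"wz":0.0},{"gripper":0.45,"dx":-0.012,"dy":-0.038,"dz":0.055,"wx":0.0,"wy":0.0,"wz":0.0},{"gripper":0.45,"dx":-0.018,"dy":-0.055,"dz":0.08,"wx":0.0,"wy":0.0,"wz":0.0},{"gripper":0.45,"dx":-0.025,"dy":-0.08,"dz":0.11,"wx":0.0,"wy":0.0,"wz":0.0}]'
python3 -m inch '[{"gripper":0.45,"dx":0.0,"dy":0.0,"dz":0.0,"wx":0.0,"wy":0.0,"wz":0.0},{"gripper":0.45,"dx":0.0,"dy":0.0,"dz":0.0,"wx":0.0,"wy":0.0,"wz":0.0},{"gripper":0.45,"dx":0.0,"dy":0.0,"dz":0.0,"wx":0.0,"wy":0.0,"wz":0.0},{"gripper":0.45,"dx":0.0,"dy":0.0,"dz":0.0,"wx":0.0,"wy":0.0,"wz":0.0},{"gripper":0.45,"dx":0.0,"dy":0.0,"dz":0.0,"wx":0.0,"wy":0.0,"wz":0.0}]'
python3 - <<'E'
from h import *
im,i,s=wcam();cv2.imwrite("pics/w5.png",im);print(s["eef_pos"],s["eef_rot"])
np.save("w5.npy",{k:np.array(v) for k,v in i.items()},allow_pickle=True)
E
```

```text
clock: 19.15
eef_pos: [580.5, 106.1, 69.5]
eef_rot: [3.139, -0.61, 1.255]
wrist_force: [-0.7, -0.2, -0.6]
finger_gap: 42.3
finger_force: 0.0
clock: 19.57
eef_pos: [554.4, 26.3, 179.6]
eef_rot: [-3.142, -0.61, 1.255]
wrist_force: [0.8, -0.7, -0.4]
finger_gap: 42.6
finger_force: 0.0
clock: 19.98
eef_pos: [554.9, 26.9, 178.3]
eef_rot: [3.141, -0.61, 1.255]
wrist_force: [-0.4, 1.1, 0.1]
finger_gap: 41.9
finger_force: 0.0
[554.93723409  26.93100667 178.33657349] [ 3.14136745 -0.6104015   1.2547751 ]
```

View pics/w5.png

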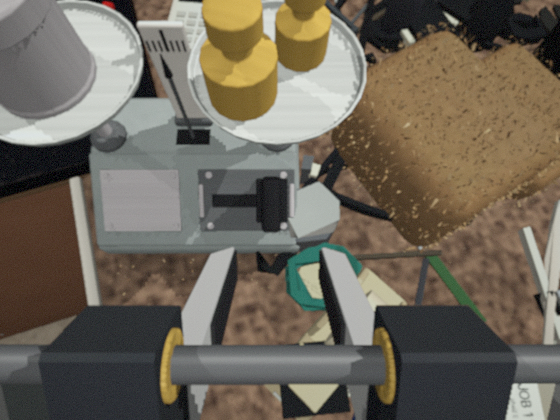

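The bar now sits at the right end of its slot (270,203). Both weights and the tin stand upright, and the pointer is near the middle of the scale.

```bash
python3 - <<'E'
from h import *
x=np.array([np.cos(np.radians(72)),np.sin(np.radians(72)),0]);out=[]
for n,x0,x1 in(("w4",240,295),("w5",252,300)):
    i=np.load(n+".npy",allow_pickle=True).item();im=cv2.imread(f"pics/{n}.png")
    P=lambda u,v,z:(lambda o,d:o+d*(z-o[2])/d[2])(*ray(0,u,v,info=i))
    g=cv2.cvtColor(im,cv2.COLOR_BGR2GRAY);m=(g<45).astype(np.uint8);m[:155]=0;m[238:]=0;m[:,:x0]=0;m[:,x1:]=0
    m=cv2.morphologyEx(m,cv2.MORPH_OPEN,np.ones((15,5)))
    k,l,s,c=cv2.connectedComponentsWithStats(m);j=1+np.argmax(s[1:,4]);print(s[j],c[j]);out.append(P(*c[j],89.7))
    # housing front corners (viewed) as a check
d=out[1]-out[0];print(out,np.linalg.norm(d))
im=cv2.imread("pics/w5.png")[0:150,130:380]
t=manip.camera("side")[95:205,235:345]
cv2.imwrite("pics/c5.png",np.hstack([cv2.resize(im,(650,390),interpolation=3)[:, :400],cv2.resize(t,(390,390),interpolation=3)]))
E
```

```text
[ 254  167   26   50 1049] [265.87225929 189.15252622]
[256 178  17  53 683] [263.59443631 203.0102489 ]
[array([534.76662542, 106.98121571,  89.7       ]), array([565.83432986,  95.56236056,  89.7       ])] 33.099735827785686
```

View pics/c5.png

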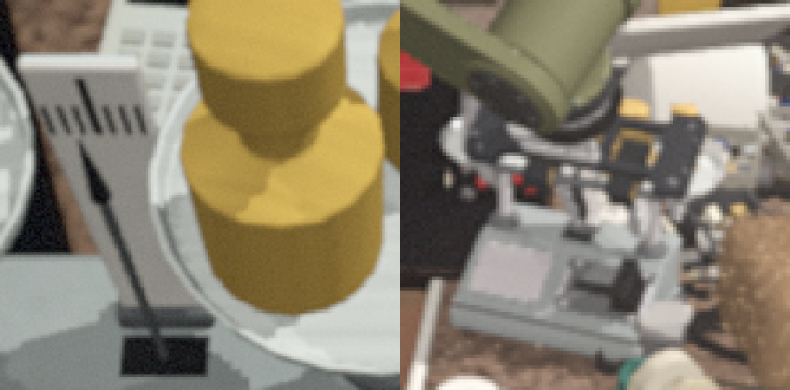

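The crop shows the pointer close to the centre mark, with the bar at the right. I'll measure the slide more carefully by numbers alone.

```bash
python3 - <<'E'
from h import *
for n,x0,x1,ya,yb in(("w4",240,330,185,215),("w5",205,312,180,235)):
    i=np.load(n+".npy",allow_pickle=True).item();im=cv2.imread(f"pics/{n}.png")
    P=lambda u,v,z:(lambda o,d:o+d*(z-o[2])/d[2])(*ray(0,u,v,info=i))
    g=cv2.cvtColor(im,cv2.COLOR_BGR2GRAY)
    for v in ((175,190,208) if n=="w4" else (188,202,222)):
        print(n,v,x0,g[v,x0:x1:2])
E
```

```text
w4 175 240 [146 150  90  85  78  83  74  28  31  27  27  29  35  31  33  27  32  27
  28  42  41  62 103 102 102 102 101 101 101  99  99 101 102 100 105 102
 103 101  98 102 101  97  97 177 187]
w4 190 240 [140 148  99  76  82  78  43  31  36  31  28  21  20  29  29  29  26  25
  26  33  37  44  40  43  35  43  40  44  39  31  33  37  43  34  37  42
  45  34  69 107 106  91 109 177 183]
w4 208 240 [ 86  80  82  84  78  82  81  44  22  19  21  30  30  37  40  40  36  43
  37  36  35  70  98  99 101 104 105 101 104 102  99  98  95 104  98 103
 100  98 100 103 100  98 155 185 184]
w5 188 205 [ 80  79  82  78  76  77  83  93 100  97 104  98 103 101  97  97 101 100
  96  99 100 102  93  82  76  76  34  26  27  29  37  36  37  34  33  31
  29  28  23  38  37  64 115 176 180 147 142 126 129 149 173 179 179 174]
w5 202 205 [ 78  78  79  74  34  40  39  23  33  39  36  38  38  35  32  23  27  20
  37  34  31  29  27  26  27  32  19  26  20  31  30  35  43  40  36  33
  42  33  31  39  44  64 119 174 186 154 171 180 179 178 179 180 181 178]
w5 222 205 [ 96 102 132 133  91  76  78  81  75  84  76  80  81  82  83  74  78  81
  81  78  76  82  80  78  75  78  56  56  39  25  32  35  33  26  40  38
  46  35  74 108 102  90 126 176 180 180 182 180 180 180 179 180 181 177]
```

```bash
python3 - <<'E'
from h import *
r={}
for n,pts in(("w4",dict(L=(253,192),recR=(325,175),recL=(241.5,190))),("w5",dict(L=(256.5,205),recR=(289,188)))):
    i=np.load(n+".npy",allow_pickle=True).item()
    P=lambda u,v,z:(lambda o,d:o+d*(z-o[2])/d[2])(*ray(0,u,v,info=i))
    r[n]={k:P(*p,89.7 if k=="L" else 60) for k,p in pts.items()}
e=np.array([np.sin(np.radians(72)),-np.cos(np.radians(72)),0])
for n in r:
    print(n,{k:(v@e).round(1) for k,v in r[n].items()})
a,b=[np.load(f"{n}.npy",allow_pickle=True).item() for n in("w4","w5")]
E
```

```text
w4 {'L': np.float64(464.5), 'recR': np.float64(531.7), 'recL': np.float64(451.5)}
w5 {'L': np.float64(502.9), 'recR': np.float64(530.4)}
```

```bash
python3 -m inch '[{"gripper":0.45,"dx":0.0,"dy":0.0,"dz":0.0,"wx":0.0,"wy":0.0,"wz":0.0},{"gripper":0.45,"dx":0.0,"dy":0.0,"dz":0.0,"wx":0.0,"wy":0.0,"wz":0.0},{"gripper":0.45,"dx":0.0,"dy":0.0,"dz":0.0,"wx":0.0,"wy":0.0,"wz":0.0},{"gripper":0.45,"dx":0.0,"dy":0.0,"dz":0.0,"wx":0.0,"wy":0.0,"wz":0.0},{"gripper":0.45,"dx":0.0,"dy":0.0,"dz":0.0,"wx":0.0,"wy":0.0,"wz":0.0}]' >/dev/null
python3 -m inch '[{"gripper":0.45,"dx":0.0,"dy":0.0,"dz":0.0,"wx":0.0,"wy":0.0,"wz":0.0},{"gripper":0.45,"dx":0.0,"dy":0.0,"dz":0.0,"wx":0.0,"wy":0.0,"wz":0.0},{"gripper":0.45,"dx":0.0,"dy":0.0,"dz":0.0,"wx":0.0,"wy":0.0,"wz":0.0},{"gripper":0.45,"dx":0.0,"dy":0.0,"dz":0.0,"wx":0.0,"wy":0.0,"wz":0.0},{"gripper":0.45,"dx":0.0,"dy":0.0,"dz":0.0,"wx":0.0,"wy":0.0,"wz":0.0}]' >/dev/null
python3 - <<'E'
from h import *
im,i,s=wcam();cv2.imwrite("pics/w6.png",im);np.save("w6.npy",{k:np.array(v) for k,v in i.items()},allow_pickle=True)
ex=np.array([.309,.951,0]);ey=np.array([-.951,.309,0])
for n,x0,x1,rows in(("w4",195,252,range(5,125,8)),("w5",135,205,range(25,132,8)),("w6",135,205,range(25,132,8))):
    im=cv2.imread(f"pics/{n}.png");i=np.load(n+".npy",allow_pickle=True).item()
    g=cv2.cvtColor(im,cv2.COLOR_BGR2GRAY).astype(float);out=[]
    # plane of gauge: x_bal = const; project to (y_bal,z)
    O=np.array([594.5,155.5,0])+75*ey
    for v in rows:
        seg=g[v,x0:x1];w=np.clip(95-seg,0,None);
        lo=np.where(seg>135)[0]
        if len(lo)<4: continue
        L,R=lo[0],lo[-1]; w[:L]=0;w[R:]=0
        if w.sum()<30: continue
        u=x0+(w*np.arange(len(seg))).sum()/w.sum()
        o,d=ray(0,u,v,info=i);t=((O-15*ex-o)@ex)/(d@ex);p=o+t*d-O
        out.append((v,round(float(u),1),round(float(p@ey),1),round(float(p[2]),0)))
    print(n,out)
E
```

```text
w4 [(29, 218.9, -7.8, 214.0), (37, 220.3, -7.9, 208.0), (45, 221.4, -7.6, 202.0), (53, 219.3, -5.3, 195.0), (61, 220.8, -5.3, 188.0), (69, 222.3, -5.3, 181.0), (77, 224.0, -5.4, 173.0), (85, 225.4, -5.3, 164.0), (93, 226.9, -5.3, 155.0), (101, 228.4, -5.3, 145.0), (109, 230.0, -5.4, 135.0)]
w5 [(33, 154.5, -10.7, 213.0), (41, 158.4, -11.2, 208.0), (49, 160.8, -10.7, 202.0), (57, 148.1, -1.4, 196.0), (65, 153.2, -2.4, 189.0), (73, 155.5, -1.6, 182.0), (81, 149.7, 4.3, 175.0), (89, 173.8, -9.1, 167.0), (97, 177.2, -9.2, 158.0), (105, 180.3, -9.1, 149.0), (113, 183.3, -9.0, 140.0)]
w6 [(33, 155.1, -11.4, 214.0), (41, 157.2, -10.8, 208.0), (49, 160.3, -10.8, 202.0), (57, 147.8, -1.6, 196.0), (65, 152.5, -2.3, 189.0), (73, 155.1, -1.7, 182.0), (81, 149.2, 4.4, 175.0), (89, 173.3, -9.1, 167.0), (97, 176.6, -9.2, 159.0), (105, 179.7, -9.1, 150.0), (113, 183.0, -9.1, 140.0)]
```

```bash
python3 -c "
from cell import manip
print(manip.sign_off())"
```

```text
the job is handed in; nothing more can be done
None
```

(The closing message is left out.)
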